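# Slide the copper backing block along the jig rail into its corner

## Task

Using only the fingertips, push the copper block across the jig plate until its long side lies flat against the blue rail, then, keeping it against the rail, slide it along into the yellow corner pocket until it is fully home against the end stop. Do not pick the block up or tip it, leave everything else where it is, and take the hand away when the block is seated.

Things in the scene. Friction and masses are not known exactly. Their poses are not given: they have to be found in the camera images.
- block_center (a point): centre of the loose copper block (0.2 to 0.45 kg), a flat rectangular bar piece 44 mm (its x) by 64 mm (its y) by 14 mm thick (its z, up), lying on the jig plate. Its centre starts 56 to 82 mm from the rail's face, its long sides turned up to 26 degrees from the rail; its long sides are the ones parallel to its y.
- corner: fixed yellow corner stop on the jig plate, 14 mm high. Origin at the pocket's inner corner, where the rail's face meets the stop's face, level with the plate's top (8 mm above the table). x points across the plate to the rail, y along the rail to the end stop, z up: the rail's face is the plane x = 0, all along the block's travel; the stop's face is y = 0.
- home (a point): where the block's centre is when fully home: 22 mm from the rail's face, 32 mm from the stop's face, 7 mm above the plate's top (15 mm above the table). Axes as the corner stop's; the home block's x and y axes are parallel to them (it fits either way round).
- cheek_end (a point): top of the free end of the cheek, the pocket's third side (14 mm high), which runs from the stop alongside the rail for 38 mm, so it covers about half of the home block. Its inner face is 49 mm from the rail's face (5 mm more than the block's width), flaring outward over the last 13 mm; its outer side is 67 mm from the rail's face.
- jig: fixed aluminium jig plate, 200 by 380 mm and 8 mm thick, with the blue steel rail (22 mm wide, 22 mm high above the plate) along its far long side. Origin on the table; the plate spans x from -110 to 90 mm and y from -190 to 190 mm; the rail's face, which looks to -x, is at x = 60 mm. Axes parallel to the corner stop's. Sliding the block freely takes 1 to 5 N, more while it is pressed to the rail.
- nut: loose steel nut-like ring, 32 mm across, 13 mm high, standing on the jig plate on the side away from the rail, beside the pocket end; to be left alone. Origin at its underside.
- stub: loose brass tube stub, 30 mm across, 40 mm high, standing upright on the jig plate away from the rail; to be left alone. Origin at its underside.
- hammer: loose hammer lying on the table to the left of the jig; leave alone
- wrench: loose wrench lying on the table to the right of the jig; leave alone
- pipe_ring: loose dark pipe ring, 90 mm across, 30 mm high, on the table to the right of the jig; leave alone. Origin at its underside.
- spray: loose spray can, 60 mm across, 170 mm high, on the table to the left of the jig; leave alone. Origin at its underside.
- magnet: loose flat red welding magnet, 70 by 70 by 16 mm, on the table to the right of the jig; leave alone. Origin at its underside.
Mind the look-alikes: they are no part of the job. Of the things shaped like the part that bears block_center, the copper one is meant.

How it is judged:
By the outcome, as a careful person would: the job done as asked, in the order asked, and still so for the second after the job is handed in, with the robot touching nothing.
It also fails if it takes over 61 s, if anything falls off the work surface, if the arm or the gripper's body presses on something with over 40 N, if the wrist force passes 120 N, or if a joint passes its speed limit or range.

## Robot

A 7-joint arm with a two-finger parallel gripper is mounted at the origin on the work surface. World frame = base frame: x ahead of the robot, y to its left, z up, the work surface at z = 0. Lengths are in m, angles in rad, forces in N, time in s.
With the tool pointing down it reaches from about 0.425 to 0.925 m from the base axis. Payload 6.8 kg.
Tool frame: the origin (TCP) lies midway between the tips of the shut fingers; the grasp point (between the pads) lies 19 mm behind it (manip.hold_point_z is the distance from the TCP to the grasp point, in m); y points along the fingers, x is the direction in which the jaws open and shut, and the axes are right-handed (so a half turn about y gives the same grasp; the last joint's range is limited). The gripper opens to 85 mm and grips with 20 to 120 N. Pads are 22 mm wide; open, the fingers measure 114 mm over their backs; the gripper's body (76 mm by 85 mm) begins 54 mm behind the grasp point. The pads swing forward as they close: fully open they stand 13 mm farther back than shut.
Start: joints at [-1.288, 0.477, 0.022, 1.555, -0.011, 1.109, -0.083], TCP at [0.257, 0.624, 0.231] pointing down, gripper open.
Joint ranges: [-2.96, 2.96], [-0.34, 2.1], [-1.41, 1.46], [0.24, 2.44], [-1.37, 4.51], [0.17, 1.92], [-2.96, 2.96]. Speed limits (rad/s): [2.39, 2.39, 3.14, 3.14, 3.14, 3.14, 3.14].

## Interface

Orientations are given as a unit quaternion [w, x, y, z].
In Python, from cell import manip gives the robot as it stands.
- The arm moves only by the tool jog_arm, never from a script. Its argument "steps" is one flat list of numbers, 7 for each row, row after row: the shift along the tool's x, y, z in cm, then the turn, a rotation vector about the tool's x, y, z in units of 5 degrees (1.0 is 5 degrees), then the opening, from -1 (shut) to 1 (fully open). In form: [dx, dy, dz, ax, ay, az, claw, dx, dy, dz, ax, ay, az, claw, ...]. A call has exactly 8 rows; each row shifts and turns the pose as measured when the row begins, along the tool's axes as they then stand; what a row does not reach is not made up. A row lasts 1/10 s, in which the tool goes at most 50 mm and 8.59 degrees, less where a joint would pass 70% of its speed; a pose out of reach is approached as far as the arm can. A call with a gripper value outside its range is refused whole. The fingers move at their own pace and stop on an object; "squeeze" is the grip in N (left out, the last holds). Time passes only in rows, so rows that do not move let the fingers close, or fill a call up. It gives the time, the measured TCP pose, the force and the opening at its end, in the units of the state.
- manip.get_state(): the state, without advancing time (a new reading comes with each control period).
- manip.get_image(name): name is "scene" or "top"; returns a dict with "color" (420x560x3 uint8, blue, green, red), "fx", "fy", "cx", "cy" (pixels), "distortion" ([k1, k2, p1, p2, k3] as OpenCV has them; the pictures are not rectified), "extrinsics" (4x4, takes a point from camera to world coordinates). Camera axes: x right, y down, z forward; pixel columns grow to the right and rows downward; lengths in m; the calibration is good to about 2 mm. A picture is of the moment at which its call begins. There is no depth.
- manip.sign_off(): hands the job in, once; it reports no verdict.
The state is a dict: "time": time; "joints": joint angles; "joint_velocities": joint speeds; "tau": joint torques, N m; "ee_pos": TCP position; "tcp_rot": TCP orientation; "wrist_force": force on the tool from outside, world axes, zero at the start; "ft_torque": the same for the moment, N m; "finger_gap": opening from 0.0 (shut) to 1.0 (fully open).
Only numpy, scipy, OpenCV 4.12 (cv2) and the standard library are available. Lean on these libraries where they do the work, as an engineer would, in place of code of your own. Each camera call takes 0.05 s, during which the arm holds its last target. There are 200 camera calls.

## Working session

There is one attempt and no reset: what is moved stays moved. The work goes in short steps, Python scripts to look and compute and a tool call to move; the robot and the scene stay as the last step left them, time stands still between calls to the robot, and variables do not carry over. Pictures are saved under pics/ and viewed, about 8 in all and at most 12, crops included, and the job is handed in when it is done.

Besides the shell and the picture viewer there is one more tool, called after ">>>" as a command line: name --argument value ..., lists and objects as JSON in quotes. jog_arm: Moves the arm, as the interface text tells. Its arguments: {"type":"object","properties":{"steps":{"type":"array","items":{"type":"number"}},"squeeze":{"type":"number"}},"required":["steps"]}

```bash
mkdir -p pics; cat > h.py <<'E'
import numpy as np, cv2
from cell import manip
def cam(n):
    return manip.get_image(n)
def px2w(im,uv,z):
    K=np.array([[im['fx'],0,im['cx']],[0,im['fy'],im['cy']],[0,0,1]])
    p=cv2.undistortPoints(np.array(uv,float).reshape(-1,1,2),K,np.array(im['distortion'],float)).reshape(-1,2)
    T=np.array(im['extrinsics']); d=np.c_[p,np.ones(len(p))]@T[:3,:3].T; o=T[:3,3]
    return o+d*((z-o[2])/d[:,2])[:,None]
def w2px(im,P):
    K=np.array([[im['fx'],0,im['cx']],[0,im['fy'],im['cy']],[0,0,1]])
    T=np.linalg.inv(np.array(im['extrinsics']))
    return cv2.projectPoints(np.array(P,float).reshape(-1,3),cv2.Rodrigues(T[:3,:3])[0],T[:3,3],K,np.array(im['distortion'],float))[0].reshape(-1,2)
E
python3 - <<'E'
from h import *
for n in('top','scene'):
    im=cam(n); cv2.imwrite(f'pics/{n}0.png',im['color']); print(np.round(im['extrinsics'],3),im['fx'])
    np.save(f'{n}.npy',im,allow_pickle=True)
s=manip.get_state();print(s)
E
```

```text
[[ 2.400e-02 -9.860e-01  1.630e-01  3.510e-01]
 [-1.000e+00 -2.500e-02 -1.000e-03 -1.000e-03]
 [ 5.000e-03 -1.630e-01 -9.870e-01  1.436e+00]
 [ 0.000e+00  0.000e+00  0.000e+00  1.000e+00]] 475.52600028335394
[[-0.49   0.683 -0.542  1.267]
 [ 0.872  0.39  -0.297  0.352]
 [ 0.009 -0.618 -0.786  1.044]
 [ 0.     0.     0.     1.   ]] 450.5646581112352
{'time': 0.1, 'joints': array([-1.28809981,  0.47771711,  0.02231923,  1.55636113, -0.01146925,
        1.10927609, -0.08310689]), 'joint_velocities': array([ 1.24194399e-03, -1.13120957e-03, -2.25940512e-03, -2.75824619e-03,
       -1.55956100e-03,  6.87949094e-06, -3.15171936e-06]), 'tau': array([ 4.86031466e-03, -5.97761965e+01,  1.61400698e+00, -2.81952685e+01,
        1.28569620e-02,  5.04866344e-03,  2.34519369e-06]), 'ee_pos': array([0.25692674, 0.62361511, 0.23041909]), 'tcp_rot': array([-0.58719424,  0.5879143 ,  0.39296878, -0.3938721 ]), 'wrist_force': array([-0.65845564, -0.00183253, -0.69124431]), 'ft_torque': array([-0.00579112,  0.05620226,  0.00866108]), 'finger_gap': 1.0010946871189903}
```

View pics/top0.png

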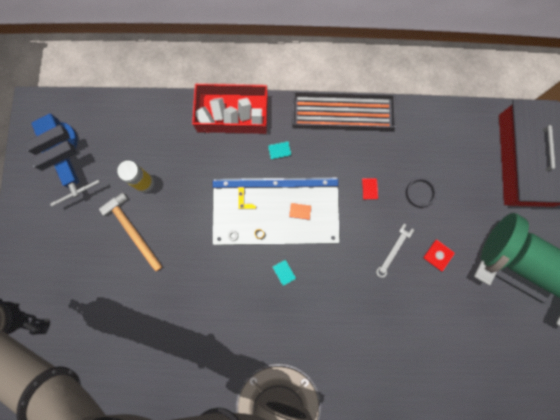

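View pics/scene0.png

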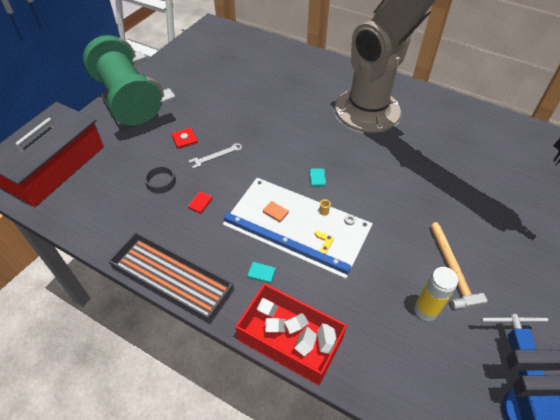

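The top view shows the jig at columns 213–339 and rows 179–244. The blue rail is on its far side at row 183, the yellow corner at (245,200), the copper block at (301,212), the nut at (234,236) and the stub at (260,234). Next I'll look at enlarged crops and segment by colour.

```bash
cat >> h.py <<'E'
def blob(c,lo,hi,box):
    u0,v0,u1,v1=box
    m=cv2.inRange(cv2.cvtColor(c,cv2.COLOR_BGR2HSV),np.array(lo),np.array(hi)); k=np.zeros_like(m);k[v0:v1,u0:u1]=m[v0:v1,u0:u1]
    n,l,s,_=cv2.connectedComponentsWithStats(k); i=1+np.argmax(s[1:,4]); return (l==i).astype(np.uint8)
def seg(im,lo,hi,box,z):
    m=blob(im['color'],lo,hi,box); cs,_=cv2.findContours(m,cv2.RETR_EXTERNAL,cv2.CHAIN_APPROX_NONE)
    ys,xs=np.nonzero(m)
    P=px2w(im,np.c_[xs,ys],z)[:,:2]; r=cv2.minAreaRect((P*1000).astype(np.float32))
    return P.mean(0),r,len(xs)
E
python3 - <<'E'
from h import *
t=np.load('top.npy',allow_pickle=True).item(); s=np.load('scene.npy',allow_pickle=True).item()
box={'top':(205,170,350,250),'scene':(215,170,380,280)}
for n,im in(('top',t),('scene',s)):
    for nm,lo,hi,z in(('copper',(3,120,80),(14,255,255),.022),('yellow',(22,140,80),(35,255,255),.022),('blue',(100,120,40),(125,255,255),.030),('white',(0,0,140),(180,60,255),.008)):
        try:
            c,r,k=seg(im,lo,hi,box[n],z);print(n,nm,c.round(4),np.round(r[0],1),np.round(r[1],1),round(r[2],1),k, np.round(cv2.boxPoints(r)).tolist())
        except Exception as e: print(n,nm,e)
a=cv2.resize(t['color'][170:252,205:347],None,fx=5,fy=5,interpolation=cv2.INTER_CUBIC)
cv2.imwrite('pics/crop_t.png',a)
a=cv2.resize(s['color'][170:275,215:380],None,fx=4.8,fy=4.8,interpolation=cv2.INTER_CUBIC)
cv2.imwrite('pics/crop_s.png',a)
E
```

```text
top copper [ 0.5718 -0.0501] [571.8 -49.9] [56.2 37.5] 83.2 234 [[550.0, -76.0], [587.0, -80.0], [594.0, -24.0], [557.0, -20.0]]
top yellow [0.6017 0.1203] [608.8 111.8] [59.1 45.2] 2.3 119 [[578.0, 133.0], [580.0, 88.0], [639.0, 90.0], [637.0, 136.0]]
top blue [0.6506 0.1007] [650.5 102.1] [ 15.5 138.9] 1.4 258 [[641.0, 171.0], [645.0, 32.0], [660.0, 33.0], [657.0, 172.0]]
top white [0.5566 0.0229] [559.1  22.8] [177.  386.2] 2.1 6756 [[464.0, 213.0], [478.0, -173.0], [655.0, -167.0], [641.0, 219.0]]
scene copper [ 0.5799 -0.0491] [579.6 -49. ] [61.3 43.9] 82.9 259 [[554.0, -77.0], [598.0, -82.0], [605.0, -21.0], [562.0, -16.0]]
scene yellow [0.602  0.1194] [609.6 112.4] [56.4 50. ] 3.7 133 [[580.0, 136.0], [583.0, 86.0], [639.0, 89.0], [636.0, 139.0]]
scene blue [0.663  0.0331] [663.2  26.1] [ 28.6 379.7] 1.9 1078 [[643.0, 215.0], [655.0, -164.0], [684.0, -163.0], [671.0, 216.0]]
scene white [0.5568 0.0294] [561.2  21.3] [174.6 385. ] 2.2 5319 [[467.0, 210.0], [481.0, -174.0], [656.0, -168.0], [641.0, 217.0]]
```

View pics/crop_t.png

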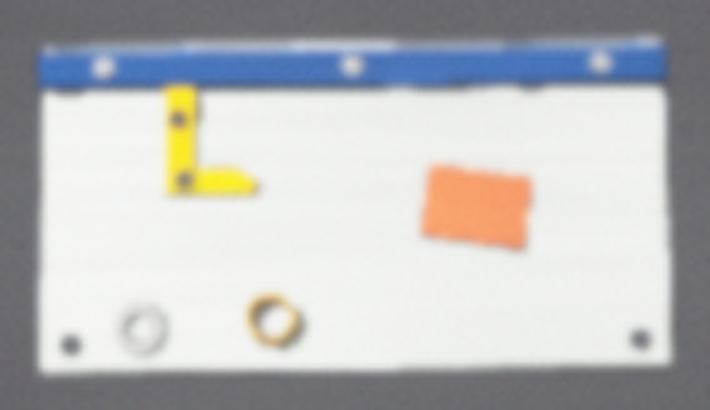

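View pics/crop_s.png

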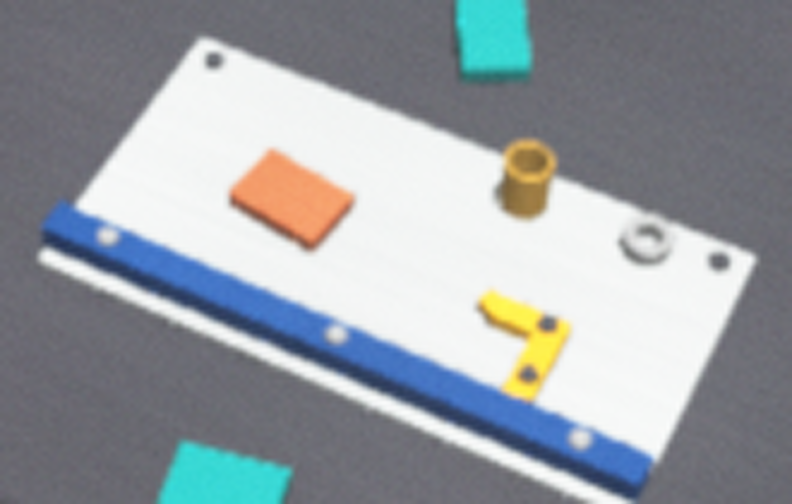

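Both views agree. The copper block is near (0.575,-0.05), the jig is yawed about 2° and the yellow pocket is toward +y. I'll refine this by fitting projected silhouettes in both cameras.

```bash
cat >> h.py <<'E'
from scipy.optimize import minimize
S=5
BOX={'top':(200,165,355,260),'scene':(205,165,385,290)}
def upmask(im,n,lo,hi):
    u0,v0,u1,v1=BOX[n]; a=cv2.resize(im['color'][v0:v1,u0:u1],None,fx=S,fy=S,interpolation=cv2.INTER_CUBIC)
    m=cv2.inRange(cv2.cvtColor(a,cv2.COLOR_BGR2HSV),np.array(lo),np.array(hi))
    k,l,s,_=cv2.connectedComponentsWithStats(m); return (l==1+np.argmax(s[1:,4])).astype(np.uint8)
def hull(im,n,P,shape,m=None):
    u0,v0,_,_=BOX[n]; uv=(w2px(im,P)-[u0,v0]+.5)*S-.5
    h=cv2.convexHull(uv.astype(np.float32)); m=np.zeros(shape,np.uint8) if m is None else m
    cv2.fillPoly(m,[np.round(h*16).astype(np.int32)],1,shift=4); return m
def boxpts(x,y,th,x0,x1,y0,y1,z0,z1):
    g=np.array([(a,b,c) for a in(x0,x1) for b in(y0,y1) for c in(z0,z1)],float)
    c,s=np.cos(th),np.sin(th); return np.c_[x+c*g[:,0]-s*g[:,1],y+s*g[:,0]+c*g[:,1],g[:,2]]
def fit(ims,parts,lo,hi,p0):
    M={n:upmask(im,n,lo,hi) for n,im in ims.items()}
    def cost(q):
        t=0
        for n,im in ims.items():
            m=np.zeros_like(M[n])
            for b in parts: hull(im,n,boxpts(q[0]/1e3,q[1]/1e3,np.radians(q[2]),*b),m.shape,m)
            t+=1-(m&M[n]).sum()/max(1,(m|M[n]).sum())
        return t
    p0=np.array(p0,float)
    r=minimize(cost,p0,method='Nelder-Mead',options=dict(initial_simplex=np.vstack([p0]+[p0+e for e in np.diag([6,6,4])]),xatol=.02,fatol=1e-5))
    return r.x,r.fun
CU=((3,90,60),(16,255,255));BL=((100,110,30),(128,255,255));YE=((20,120,60),(38,255,255))
BLK=[(-.022,.022,-.032,.032,.008,.022)]
def fitblock(ims,p0): return fit(ims,BLK,*CU,p0)
E
python3 - <<'E'
from h import *
A={n:np.load(n+'.npy',allow_pickle=True).item() for n in('top','scene')}
for ims in (A,{'top':A['top']},{'scene':A['scene']}):
    print(list(ims))
    print(' block',*fitblock(ims,[577,-50,-7]))
    print(' rail->jig',*fit(ims,[(.060,.082,-.190,.190,.008,.030)],*BL,[585,22,2]))
    print(' corner',*fit(ims,[(-.067,0,0,.016,.008,.022),(-.067,-.049,-.025,0,.008,.022),(-.067,-.054,-.038,0,.008,.022)],*YE,[645,122,2]))
t=A['top']
print(w2px(t,[[.6,.1,.03]]))
# nut, stub from crop_t pixels (5x crop at 205,170)
print(px2w(t,[(205+145/5,170+330/5)],.021), px2w(t,[(205+273/5,170+320/5)],.048))
E
```

```text
['top', 'scene']
 block [572.70169536 -50.29346449  -6.74308013] 0.3410241408707967
 rail->jig [586.60077251  22.48332603   2.15976851] 0.7674521221362391
 corner [643.92134011 123.05773391   3.43587578] 0.7294863262731807
['top']
 block [572.49784594 -49.92555084  -5.185621  ] 0.15219271155033975
 rail->jig [582.06081211  24.18696952   2.49720293] 0.5107402934826362
 corner [643.64984386 122.99100114   2.15636789] 0.3186538461538462
['scene']
 block [576.43312757 -53.2085048   -4.97919524] 0.17936909970066772
 rail->jig [586.70818866  22.53804977   2.17158565] 0.25695160991613086
 corner [641.05818509 122.20911767   3.58143949] 0.4029208301306687
[[250.09159468 199.97648564]]
[[0.49117832 0.14485916 0.021     ]] [[0.49629471 0.06724239 0.048     ]]
```

```bash
cat >> h.py <<'E'
from scipy.spatial.transform import Rotation as R
TH=np.radians(2.15); C=np.array([.643,.1225,.008])  # corner estimate
J=np.array([[np.cos(TH),-np.sin(TH),0],[np.sin(TH),np.cos(TH),0],[0,0,1]])
def rep(target=None,xdir=None):
    "target in corner frame mm (x,y) + z above table mm; xdir: world yaw deg for tool x"
    s=manip.get_state(); q=s['tcp_rot']; r=R.from_quat([q[1],q[2],q[3],q[0]]); m=r.as_matrix(); p=s['ee_pos']
    pc=J.T@(p-C)*1e3
    print('t',round(s['time'],2),'p',(p*1e3).round(1),'corner',pc.round(1),'F(corner)',(J.T@s['wrist_force']).round(1),'gap',round(s['finger_gap'],2),'q6',s['joints'][6].round(2))
    print('toolx',m[:,0].round(3),'tooly',m[:,1].round(3),'toolz',m[:,2].round(3))
    if xdir is not None:
        a=np.radians(xdir); X=np.array([np.cos(a),np.sin(a),0]); Z=np.array([0,0,-1.]); g=np.c_[X,np.cross(Z,X),Z]
        print('turn units', (np.degrees((r.inv()*R.from_matrix(g)).as_rotvec())/5).round(2))
    if target is not None:
        w=C+J@(np.array([target[0],target[1],0])/1e3); w[2]=target[2]/1e3
        print('shift cm tool', (m.T@(w-p)*100).round(2))
E
python3 - <<'E'
from h import *
P=J.T@(np.array([.5735,-.051,.015])-C)*1e3; print('block in corner',P)
print('stub',J.T@(np.array([.496,.067,.008])-C)*1e3)
for d in(92.15,-87.85): rep((P[0]-50,P[1],120),d)
E
```

```text
block in corner [ -75.96006112 -170.77051594    7.        ]
stub [-148.97864264  -49.94611132    0.        ]
t 0.1 p [256.9 623.6 230.4] corner [-367.   515.2  222.4] F(corner) [-0.7  0.  -0.7] gap 1.0 q6 -0.08
toolx [ 0.381  0.925 -0.002] tooly [-0.    -0.002 -1.   ] toolz [-0.925  0.381 -0.   ]
turn units [-17.7   -3.83  -3.86]
shift cm tool [-52.38  11.13 -50.42]
t 0.1 p [256.9 623.6 230.4] corner [-367.   515.2  222.4] F(corner) [-0.7  0.  -0.7] gap 1.0 q6 -0.08
toolx [ 0.381  0.925 -0.002] tooly [-0.    -0.002 -1.   ] toolz [-0.925  0.381 -0.   ]
turn units [-4.93 22.74 22.73]
shift cm tool [-52.38  11.13 -50.42]
```

The tool y axis is the approach direction, so I'll correct the target orientation.

```bash
sed -i 's/Z=np.array(\[0,0,-1.\]); g=np.c_\[X,np.cross(Z,X),Z\]/Y=np.array([0,0,-1.]); g=np.c_[X,Y,np.cross(X,Y)]/' h.py
python3 - <<'E'
from h import *
for d in(92.15,-87.85,2.15): rep((-126,-171,120),d)
E
```

```text
t 0.1 p [256.9 623.6 230.4] corner [-367.   515.2  222.4] F(corner) [-0.7  0.  -0.7] gap 1.0 q6 -0.08
toolx [ 0.381  0.925 -0.002] tooly [-0.    -0.002 -1.   ] toolz [-0.925  0.381 -0.   ]
turn units [-0.   -4.91 -0.02]
shift cm tool [-52.4   11.13 -50.42]
t 0.1 p [256.9 623.6 230.4] corner [-367.   515.2  222.4] F(corner) [-0.7  0.  -0.7] gap 1.0 q6 -0.08
toolx [ 0.381  0.925 -0.002] tooly [-0.    -0.002 -1.   ] toolz [-0.925  0.381 -0.   ]
turn units [ 3.000e-02  3.109e+01 -0.000e+00]
shift cm tool [-52.4   11.13 -50.42]
t 0.1 p [256.9 623.6 230.4] corner [-367.   515.2  222.4] F(corner) [-0.7  0.  -0.7] gap 1.0 q6 -0.08
toolx [ 0.381  0.925 -0.002] tooly [-0.    -0.002 -1.   ] toolz [-0.925  0.381 -0.   ]
turn units [ 1.000e-02  1.309e+01 -2.000e-02]
shift cm tool [-52.4   11.13 -50.42]
```

>>> jog_arm --steps '[0, 0, 0, 0, -1.2, 0, -0.3, 0, 0, 0, 0, -1.2, 0, -0.3, 0, 0, 0, 0, -1.2, 0, -0.3, 0, 0, 0, 0, -1.3, 0, -0.3, -4.3, 0, -1.5, 0, 0, 0, -0.3, -4.3, 0, -1.5, 0, 0, 0, -0.3, -4.3, 0, -1.5, 0, 0, 0, -0.3, -4.3, 0, -1.5, 0, 0, 0, -0.3]'

```text
time: 0.9
ee_pos: [0.3218, 0.4543, 0.2253]
tcp_rot: [0.483, -0.483, -0.514, 0.52]
wrist_force: [0.8, -0.7, 0.7]
finger_gap: 0.351
```

>>> jog_arm --steps '[-4.3, 0, -1.5, 0, 0, 0, -0.3, -4.3, 0, -1.5, 0, 0, 0, -0.3, -4.3, 0, -1.5, 0, 0, 0, -0.3, -4.3, 0, -1.5, 0, 0, 0, -0.3, -4.3, 0, -1.5, 0, 0, 0, -0.3, -4.3, 0, -1.5, 0, 0, 0, -0.3, -4.3, 0, -1.5, 0, 0, 0, -0.3, -4.3, 0, -1.5, 0, 0, 0, -0.3]'

```text
time: 1.7
ee_pos: [0.4667, 0.103, 0.2253]
tcp_rot: [0.483, -0.482, -0.513, 0.521]
wrist_force: [1.3, 0.9, -0.3]
finger_gap: 0.346
```

```bash
python3 -c "
from h import *
rep((-122,-171,60),92.15)"
```

```text
t 1.7 p [466.7 103.  225.3] corner [-176.9  -12.9  217.3] F(corner) [ 1.3  0.9 -0.3] gap 0.35 q6 1.32
toolx [-0.069  0.998 -0.007] tooly [-0.008 -0.008 -1.   ] toolz [-0.998 -0.068  0.009]
turn units [-0.1   0.36 -0.08]
shift cm tool [-15.86  16.6   -5.13]
```

>>> jog_arm --steps '[-3.9, 2, -1.2, -0.1, 0.36, -0.08, -0.3, -4, 2, -1.2, 0, 0, 0, -0.3, -4, 2, -1.2, 0, 0, 0, -0.3, -4, 2, -1.2, 0, 0, 0, -0.3, 0, 3, 0, 0, 0, 0, -0.3, 0, 3, 0, 0, 0, 0, -0.3, 0, 2, 0, 0, 0, 0, -0.3, 0, 0, 0, 0, 0, 0, -0.3]'

```text
time: 2.5
ee_pos: [0.5254, -0.0702, 0.0606]
tcp_rot: [-0.492, 0.496, 0.506, -0.505]
wrist_force: [-0.5, 0.5, -0.6]
finger_gap: 0.35
```

```bash
python3 -c "
from h import *
rep((-122,-171,20),92.15)
for n in('top','scene'):
    im=cam(n); u0,v0,u1,v1=BOX[n]
    cv2.imwrite('pics/a_%s.png'%n,cv2.resize(im['color'][v0-40:v1,u0:u1],None,fx=4,fy=4,interpolation=cv2.INTER_CUBIC)[:600])
"
```

```text
t 2.5 p [525.4 -70.2  60.6] corner [-124.8 -188.2   52.6] F(corner) [-0.5  0.6 -0.6] gap 0.35 q6 1.78
toolx [-0.023  1.    -0.003] tooly [ 0.005 -0.003 -1.   ] toolz [-1.    -0.023 -0.005]
turn units [ 0.06 -0.17 -0.03]
shift cm tool [ 1.73  4.06 -0.23]
```

View pics/a_scene.png

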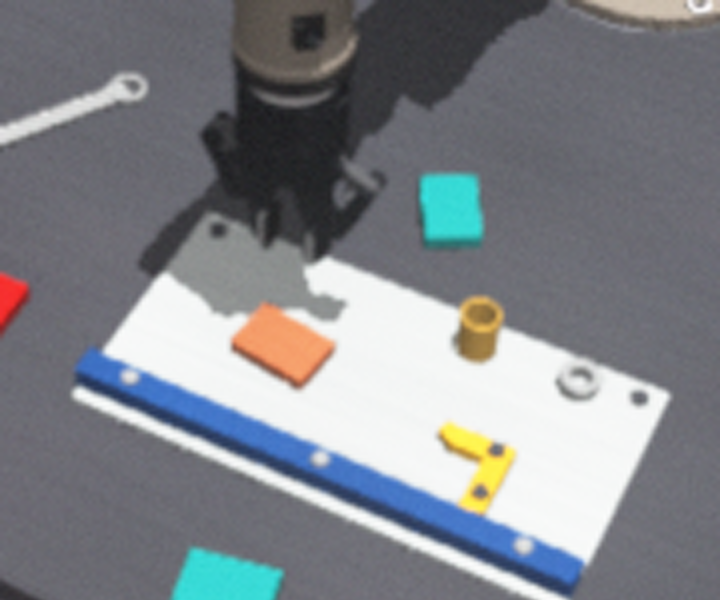

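The gripper is behind the block, toward the robot, with both fingertips clear of it. I'll correct the y offset and lower the hand.

>>> jog_arm --steps '[0.9, 1, 0, 0.06, -0.17, 0, -0.3, 0.8, 1, 0, 0, 0, 0, -0.3, 0, 1, 0, 0, 0, 0, -0.3, 0, 0.7, 0, 0, 0, 0, -0.3, 0, 0.4, 0, 0, 0, 0, -0.3, 0, 0.1, 0, 0, 0, 0, -0.3, 0, 0, 0, 0, 0, 0, -0.3, 0, 0, 0, 0, 0, 0, -0.3]'

```text
time: 3.4
ee_pos: [0.5299, -0.0502, 0.021]
tcp_rot: [-0.486, 0.492, 0.512, -0.508]
wrist_force: [-0.3, -0.2, -0.2]
finger_gap: 0.349
```

```bash
python3 -c "
from h import *
rep((-122,-171,12),92.15)"
```

```text
t 3.4 p [529.9 -50.2  21. ] corner [-119.5 -168.3   13. ] F(corner) [-0.3 -0.2 -0.2] gap 0.35 q6 1.78
toolx [-0.042  0.999 -0.002] tooly [ 0.01  -0.002 -1.   ] toolz [-0.999 -0.042 -0.01 ]
turn units [ 0.12  0.05 -0.02]
shift cm tool [-0.26  0.9   0.26]
```

>>> jog_arm --steps '[-0.2, 0.3, 0.3, 0.1, 0, 0, -0.3, 0, 0.3, 0, 0, 0, 0, -0.3, 0, 0.3, 0, 0, 0, 0, -0.3, 0, 0.2, 0, 0, 0, 0, -0.3, 0, 0.2, 0, 0, 0, 0, -0.3, 0, 0, 0, 0, 0, 0, -0.3, 0, 0, 0, 0, 0, 0, -0.3, 0, 0, 0, 0, 0, 0, -0.3]'

```text
time: 4.2
ee_pos: [0.5274, -0.0532, 0.0077]
tcp_rot: [-0.489, 0.491, 0.51, -0.51]
wrist_force: [-0.5, -0.3, 1.2]
finger_gap: 0.348
```

```bash
python3 -c "
from h import *
rep((-122,-171,12),92.15)"
```

```text
t 4.2 p [527.4 -53.2   7.7] corner [-122.1 -171.2   -0.3] F(corner) [-0.5 -0.3  1.2] gap 0.35 q6 1.79
toolx [-0.041  0.999 -0.002] tooly [ 0.002 -0.002 -1.   ] toolz [-0.999 -0.041 -0.002]
turn units [ 0.03  0.04 -0.03]
shift cm tool [ 0.02 -0.43 -0.01]
```

>>> jog_arm --steps '[0, -0.2, 0, 0, 0, 0, -0.3, 0, 0, -0.5, 0, 0, 0, -0.3, 0, 0, -0.5, 0, 0, 0, -0.3, 0, 0, -0.5, 0, 0, 0, -0.3, 0, 0, -0.5, 0, 0, 0, -0.3, 0, 0, -0.5, 0, 0, 0, -0.3, 0, 0, -0.5, 0, 0, 0, -0.3, 0, 0, -0.5, 0, 0, 0, -0.3]'

```text
time: 5.0
ee_pos: [0.5621, -0.052, 0.0091]
tcp_rot: [0.49, -0.489, -0.508, 0.511]
wrist_force: [-2.6, 0.3, 2.1]
finger_gap: 0.348
```

```bash
python3 -c "
from h import *
rep((-60,-171,10),92.15)"
```

```text
t 5.0 p [562.1 -52.    9.1] corner [ -87.4 -171.3    1.1] F(corner) [-2.6  0.4  2.1] gap 0.35 q6 1.78
toolx [-0.04   0.999 -0.002] tooly [-0.004 -0.002 -1.   ] toolz [-0.999 -0.04   0.004]
turn units [-0.04  0.03 -0.02]
shift cm tool [ 0.03 -0.1  -2.74]
```

>>> jog_arm --steps '[0, -0.05, -0.4, 0, 0, 0, -0.3, 0, 0, -0.4, 0, 0, 0, -0.3, 0, 0, -0.4, 0, 0, 0, -0.3, 0, 0, -0.4, 0, 0, 0, -0.3, 0, 0, -0.4, 0, 0, 0, -0.3, 0, 0, -0.3, 0, 0, 0, -0.3, 0, 0, -0.2, 0, 0, 0, -0.3, 0, 0, -0.2, 0, 0, 0, -0.3]'

```text
time: 5.8
ee_pos: [0.5916, -0.0505, 0.0094]
tcp_rot: [0.49, -0.489, -0.509, 0.512]
wrist_force: [-2.9, -0.2, 2.1]
finger_gap: 0.351
```

```bash
python3 -c "
from h import *
rep((-55,-171,10),92.15)
A={n:cam(n) for n in('top','scene')}
for n in A:
    u0,v0,u1,v1=BOX[n]
    cv2.imwrite('pics/b_%s.png'%n,cv2.resize(A[n]['color'][v0-20:v1-20,u0:u1],None,fx=4,fy=4,interpolation=cv2.INTER_CUBIC)[:600])
    q,f=fitblock({n:A[n]},[605,-50,2]); print(q,f,(J.T@(np.array([q[0]/1e3,q[1]/1e3,.015])-C)*1e3).round(1))
"
```

```text
t 5.8 p [591.6 -50.5   9.4] corner [ -57.9 -170.9    1.4] F(corner) [-2.9 -0.1  2.1] gap 0.35 q6 1.78
toolx [-0.041  0.999 -0.002] tooly [-0.004 -0.002 -1.   ] toolz [-0.999 -0.041  0.004]
turn units [-0.05  0.04 -0.02]
shift cm tool [-0.01 -0.06 -0.29]Traceback (most recent call last):
  File "<string>", line 8, in <module>
    q,f=fitblock({n:A[n]},[605,-50,2]); print(q,f,(J.T@(np.array([q[0]/1e3,q[1]/1e3,.015])-C)*1e3).round(1))
        ~~~~~~~~^^^^^^^^^^^^^^^^^^^^^^
  File "h.py", line 51, in fitblock
    def fitblock(ims,p0): return fit(ims,BLK,*CU,p0)
                                 ~~~^^^^^^^^^^^^^^^^
  File "h.py", line 38, in fit
    M={n:upmask(im,n,lo,hi) for n,im in ims.items()}
         ~~~~~~^^^^^^^^^^^^
  File "h.py", line 29, in upmask
    k,l,s,_=cv2.connectedComponentsWithStats(m); return (l==1+np.argmax(s[1:,4])).astype(np.uint8)
                                                              ~~~~~~~~~^^^^^^^^^
    return _wrapfunc(a, 'argmax', axis=axis, out=out, **kwds)
    return bound(*args, **kwds)
ValueError: attempt to get argmax of an empty sequence
```

The arm hides the block in the top view. I'll keep pushing slowly until the force rises.

>>> jog_arm --steps '[0, 0, -0.15, 0, 0, 0, -0.3, 0, 0, -0.15, 0, 0, 0, -0.3, 0, 0, -0.15, 0, 0, 0, -0.3, 0, 0, -0.15, 0, 0, 0, -0.3, 0, 0, -0.1, 0, 0, 0, -0.3, 0, 0, -0.1, 0, 0, 0, -0.3, 0, 0, -0.1, 0, 0, 0, -0.3, 0, 0, -0.1, 0, 0, 0, -0.3]'

```text
time: 6.7
ee_pos: [0.593, -0.0504, 0.0083]
tcp_rot: [0.495, -0.485, -0.504, 0.515]
wrist_force: [-5.4, -0.2, 4.5]
finger_gap: 0.351
```

```bash
python3 -c "
from h import *
rep((-55,-171,10),92.15)
n='scene';im=cam(n)
u0,v0,u1,v1=BOX[n]
cv2.imwrite('pics/b_%s.png'%n,cv2.resize(im['color'][v0-20:v1-20,u0:u1],None,fx=4,fy=4,interpolation=cv2.INTER_CUBIC)[:600])
q,f=fitblock({n:im},[610,-50,2]); print(q,f,(J.T@(np.array([q[0]/1e3,q[1]/1e3,.015])-C)*1e3).round(1))
"
```

```text
t 6.7 p [593.  -50.4   8.3] corner [ -56.4 -170.9    0.3] F(corner) [-5.4  0.   4.5] gap 0.35 q6 1.78
toolx [-0.039  0.999  0.   ] tooly [-0.021 -0.001 -1.   ] toolz [-0.999 -0.039  0.021]
turn units [-0.25  0.02  0.  ]
shift cm tool [-0.01 -0.17 -0.14]
[614.57834201 -47.78016493   5.18957369] 0.31718110410443634 [ -34.8 -169.1    7. ]
```

View pics/b_scene.png

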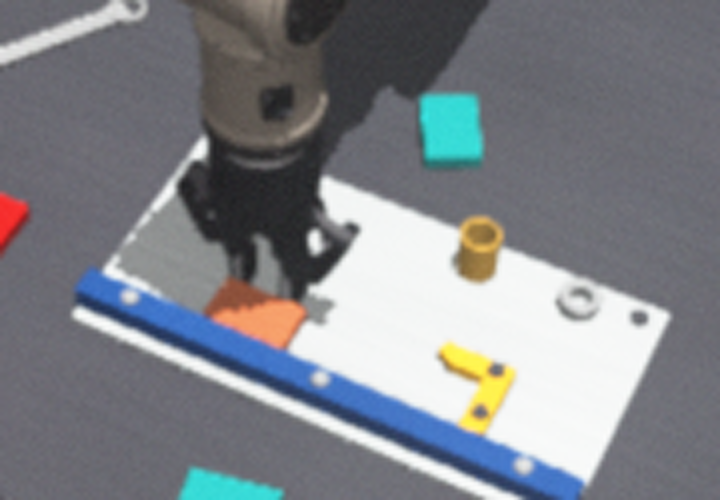

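>>> jog_arm --steps '[0, -0.1, -0.3, -0.1, 0, 0, -0.3, 0, 0, -0.3, -0.1, 0, 0, -0.3, 0, 0, -0.3, 0, 0, 0, -0.3, 0, 0, -0.3, 0, 0, 0, -0.3, 0, 0, -0.4, 0, 0, 0, -0.3, 0, 0, -0.4, 0, 0, 0, -0.3, 0, 0, -0.5, 0, 0, 0, -0.3, 0, 0, -0.5, 0, 0, 0, -0.3]'

```text
time: 7.55
ee_pos: [0.5928, -0.0503, 0.0081]
tcp_rot: [0.508, -0.473, -0.494, 0.524]
wrist_force: [-18.0, 0.3, 21.2]
finger_gap: 0.35
```

```bash
python3 -c "
from h import *
rep((-55,-171,10),92.15)"
```

```text
t 7.55 p [592.8 -50.3   8.1] corner [-5.660e+01 -1.708e+02  1.000e-01] F(corner) [-18.    1.   21.2] gap 0.35 q6 1.78
toolx [-0.037  0.999  0.007] tooly [-0.065  0.005 -0.998] toolz [-0.997 -0.037  0.065]
turn units [-0.74 -0.01  0.08]
shift cm tool [-0.01 -0.2  -0.15]
```

The block stops dead at 18 N with the TCP 1.4 mm from where I predicted, so it is against the rail. Now I'll retreat, lift, move behind the block's −y end, and turn the hand 90°.

>>> jog_arm --steps '[0, 0, 1, -0.7, 0, 0, -0.3, 0, -1, 1, 0, 0, 0, -0.3, 0, -3, 1, 0, 0, 0, -0.3, 0, -4, 0, 0, 0, 0, -0.3, -2.5, -1, 0, 0, 0, 0, -0.6, -2.5, 0, 0, 0, 0, 0, -0.6, -2.5, 0, -1, 0, 0, 0, -0.6, -1.5, 0, -2, 0, 0, 0, -0.6]'

```text
time: 8.35
ee_pos: [0.6016, -0.1405, 0.1092]
tcp_rot: [-0.489, 0.489, 0.514, -0.507]
wrist_force: [0.9, 0.4, -0.2]
finger_gap: 0.201
```

>>> jog_arm --steps '[0, 0, 0, 0, 1.7, 0, -0.8, 0, 0, 0, 0, 1.7, 0, -0.8, 0, 0, 0, 0, 1.7, 0, -0.8, 0, 0, 0, 0, 1.7, 0, -0.8, 0, 0, 0, 0, 1.7, 0, -0.8, 0, 0, 0, 0, 1.7, 0, -0.8, 0, 0, 0, 0, 1.7, 0, -0.8, 0, 0, 0, 0, 1.7, 0, -0.8]'

```text
time: 9.15
ee_pos: [0.6149, -0.1448, 0.1202]
tcp_rot: [-0.692, 0.693, 0.153, -0.135]
wrist_force: [0.2, 1.0, -0.4]
finger_gap: 0.098
```

```bash
python3 -c "
from h import *
rep((-22,-250,40),2.15)
A={n:cam(n) for n in('top','scene')}
cv2.imwrite('pics/c.png',np.vstack([cv2.resize(A[n]['color'][v:v+72,205:375],None,fx=4,fy=4,interpolation=cv2.INTER_CUBIC) for n,v in(('top',170),('scene',195))]))
for n in A:
    try:
        q,f=fitblock({n:A[n]},[620,-50,2]); print(n,q,f,(J.T@(np.array([q[0]/1e3,q[1]/1e3,.015])-C)*1e3).round(1))
    except Exception as e: print(n,e)
"
```

```text
t 9.15 p [ 614.9 -144.8  120.2] corner [ -38.1 -266.1  112.2] F(corner) [ 0.2  1.  -0.4] gap 0.1 q6 0.9
toolx [0.917 0.399 0.025] tooly [ 0.026  0.004 -1.   ] toolz [-0.399  0.917 -0.007]
turn units [0.02 4.27 0.3 ]
shift cm tool [1.88 8.06 0.96]
top [624.71369051 -46.21064934   3.20186439] 0.10643808584114456 [ -24.6 -167.9    7. ]
scene [616.42824074 -47.44521605   4.7340535 ] 0.36294416243654826 [ -32.9 -168.8    7. ]
```

View pics/c.png

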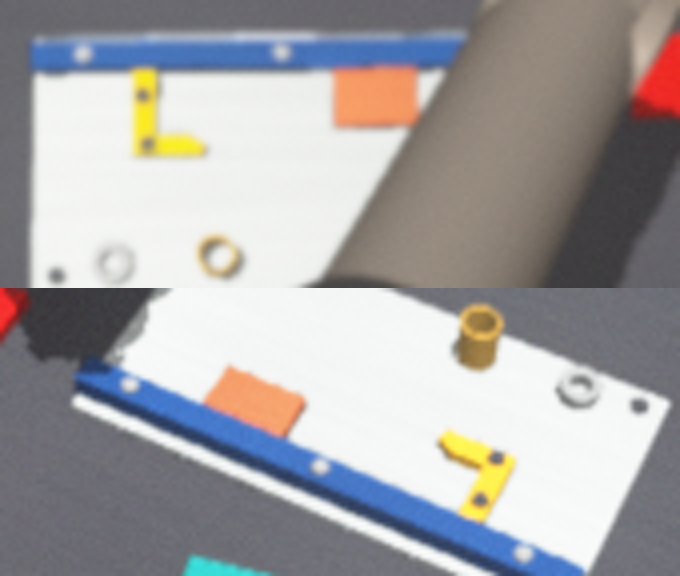

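The block lies flush along the rail, with its centre near (−24,−168) in the corner frame. I'll finish the turn and go down behind its rear end.

>>> jog_arm --steps '[0, 0, 0, 0, 1.4, 0.3, -0.8, 0, 0, 0, 0, 1.4, 0, -0.8, 0, 0, 0, 0, 1.4, 0, -0.8, 1.4, 2, 1.6, 0, 0, 0, -0.8, 0, 2, 1.2, 0, 0, 0, -0.8, 0, 2, 0.8, 0, 0, 0, -0.8, 0, 1.5, 0, 0, 0, 0, -0.8, 0, 0, 0, 0, 0, 0, -0.8]'

```text
time: 10.05
ee_pos: [0.6344, -0.1067, 0.048]
tcp_rot: [-0.705, 0.709, 0.028, -0.022]
wrist_force: [-0.2, 0.1, 0.0]
finger_gap: 0.1
```

```bash
python3 -c "
from h import *
rep((-24.5,-225,12),2.15)"
```

```text
t 10.05 p [ 634.4 -106.7   48. ] corner [ -17.2 -228.7   40. ] F(corner) [-0.2  0.1  0. ] gap 0.1 q6 0.6
toolx [0.997 0.07  0.009] tooly [ 0.009 -0.006 -1.   ] toolz [-0.07   0.998 -0.006]
turn units [0.07 0.38 0.1 ]
shift cm tool [-0.75  3.59  0.42]
```

>>> jog_arm --steps '[-0.75, 0, 0.2, 0.07, 0.4, 0.1, -0.8, 0, 1, 0, 0, 0, 0, -0.8, 0, 1, 0, 0, 0, 0, -0.8, 0, 0.9, 0, 0, 0, 0, -0.8, 0, 0.6, 0, 0, 0, 0, -0.8, 0, 0, 0, 0, 0, 0, -0.8, 0, 0, 0, 0, 0, 0, -0.8, 0, 0, 0, 0, 0, 0, -0.8]'

```text
time: 10.85
ee_pos: [0.6277, -0.1084, 0.0128]
tcp_rot: [-0.707, 0.707, 0.013, -0.01]
wrist_force: [-0.3, -0.4, 0.2]
finger_gap: 0.1
```

```bash
python3 -c "
from h import *
rep((-24.5,-211,12),2.15)"
```

```text
t 10.85 p [ 627.7 -108.4   12.8] corner [ -24.  -230.1    4.8] F(corner) [-0.3 -0.4  0.2] gap 0.1 q6 0.6
toolx [0.999 0.033 0.003] tooly [ 0.003 -0.001 -1.   ] toolz [-0.033  0.999 -0.001]
turn units [ 0.01 -0.06  0.04]
shift cm tool [-0.06  0.08  1.91]
```

>>> jog_arm --steps '[-0.05, 0.1, 0.6, 0, 0, 0, -0.8, 0, 0, 0.6, 0, 0, 0, -0.8, 0, 0, 0.6, 0, 0, 0, -0.8, 0, 0, 0.4, 0, 0, 0, -0.8, 0, 0, 0.4, 0, 0, 0, -0.8, 0.01, 0, 0.5, 0, 0, 0, -0.8, 0.01, 0, 0.5, 0, 0, 0, -0.8, 0.01, 0, 0.5, 0, 0, 0, -0.8]'

```text
time: 11.65
ee_pos: [0.6262, -0.0656, 0.0126]
tcp_rot: [-0.706, 0.708, 0.013, -0.01]
wrist_force: [-0.2, -1.6, -0.5]
finger_gap: 0.102
```

```bash
cat > f.py <<'E'
from h import *
import sys
rep((-24.5,-75,12),2.15)
for n in sys.argv[1:]:
    im=cam(n); y=manip.get_state()['ee_pos'][1]
    q,f=fitblock({n:im},[621,y*1e3+43,2]); print(n,q.round(2),round(f,3),(J.T@(np.array([q[0]/1e3,q[1]/1e3,.015])-C)*1e3).round(1))
E
python3 f.py top scene
```

```text
t 11.65 p [626.2 -65.6  12.6] corner [ -23.9 -187.4    4.6] F(corner) [-0.3 -1.6 -0.5] gap 0.1 q6 0.54
toolx [0.999 0.032 0.005] tooly [ 0.005 -0.003 -1.   ] toolz [-0.032  0.999 -0.003]
turn units [ 0.04 -0.06  0.05]
shift cm tool [-0.13  0.02 11.24]Traceback (most recent call last):
  File "f.py", line 6, in <module>
    q,f=fitblock({n:im},[621,y*1e3+43,2]); print(n,q.round(2),round(f,3),(J.T@(np.array([q[0]/1e3,q[1]/1e3,.015])-C)*1e3).round(1))
        ~~~~~~~~^^^^^^^^^^^^^^^^^^^^^^^^^
  File "h.py", line 51, in fitblock
    def fitblock(ims,p0): return fit(ims,BLK,*CU,p0)
                                 ~~~^^^^^^^^^^^^^^^^
  File "h.py", line 38, in fit
    M={n:upmask(im,n,lo,hi) for n,im in ims.items()}
         ~~~~~~^^^^^^^^^^^^
  File "h.py", line 29, in upmask
    k,l,s,_=cv2.connectedComponentsWithStats(m); return (l==1+np.argmax(s[1:,4])).astype(np.uint8)
                                                              ~~~~~~~~~^^^^^^^^^
    return _wrapfunc(a, 'argmax', axis=axis, out=out, **kwds)
    return bound(*args, **kwds)
ValueError: attempt to get argmax of an empty sequence
```

>>> jog_arm --steps '[0.02, 0, 0.6, 0, 0, 0, -0.8, 0.02, 0, 0.6, 0, 0, 0, -0.8, 0.02, 0, 0.6, 0, 0, 0, -0.8, 0.02, 0, 0.6, 0, 0, 0, -0.8, 0.02, 0, 0.6, 0, 0, 0, -0.8, 0.02, 0, 0.6, 0, 0, 0, -0.8, 0.02, 0, 0.6, 0, 0, 0, -0.8, 0.01, 0, 0.5, 0, 0, 0, -0.8]'

```text
time: 12.5
ee_pos: [0.6245, -0.0173, 0.0126]
tcp_rot: [-0.705, 0.709, 0.011, -0.01]
wrist_force: [-2.0, -4.0, 2.0]
finger_gap: 0.097
```

```bash
python3 f.py scene; python3 -c "
from h import *
im=cam('scene');cv2.imwrite('pics/d.png',cv2.resize(im['color'][165:285,225:385],None,fx=5,fy=5,interpolation=cv2.INTER_CUBIC))"
```

```text
t 12.5 p [624.5 -17.3  12.6] corner [ -23.7 -139.     4.6] F(corner) [-2.1 -4.   2. ] gap 0.1 q6 0.46
toolx [1.    0.03  0.002] tooly [ 0.002 -0.006 -1.   ] toolz [-0.03   1.    -0.006]
turn units [ 0.07 -0.08  0.02]
shift cm tool [-0.13  0.02  6.4 ]
scene [614.86  21.46   7.47] 0.341 [-31.9 -99.9   7. ]
```

View pics/d.png

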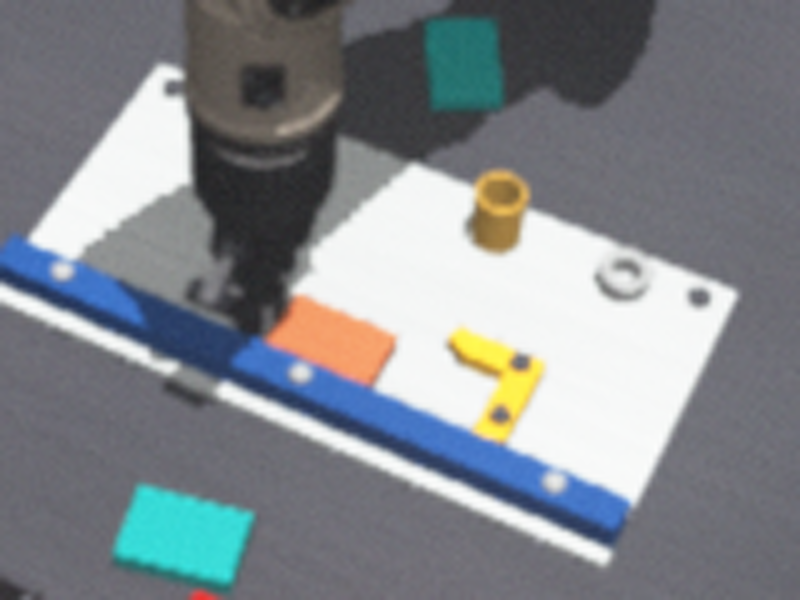

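The block is still flat on the rail, with its end about 25 mm before the cheek, and the pocket mouth is clear. I'll continue into the pocket.

>>> jog_arm --steps '[0.01, 0, 0.6, 0, 0, 0, -0.8, 0.01, 0, 0.6, 0, 0, 0, -0.8, 0.01, 0, 0.6, 0, 0, 0, -0.8, 0.01, 0, 0.6, 0, 0, 0, -0.8, 0.01, 0, 0.6, 0, 0, 0, -0.8, 0.01, 0, 0.6, 0, 0, 0, -0.8, 0.01, 0, 0.6, 0, 0, 0, -0.8, 0.01, 0, 0.6, 0, 0, 0, -0.8]'

```text
time: 13.4
ee_pos: [0.6232, 0.0328, 0.0125]
tcp_rot: [-0.705, 0.71, 0.011, -0.01]
wrist_force: [-2.3, -4.5, 2.2]
finger_gap: 0.102
```

>>> jog_arm --steps '[0.01, 0, 0.4, 0, 0, 0, -0.8, 0.01, 0, 0.3, 0, 0, 0, -0.8, 0.01, 0, 0.2, 0, 0, 0, -0.8, 0.01, 0, 0.2, 0, 0, 0, -0.8, 0.01, 0, 0.2, 0, 0, 0, -0.8, 0.01, 0, 0.2, 0, 0, 0, -0.8, 0.01, 0, 0.2, 0, 0, 0, -0.8, 0.01, 0, 0.2, 0, 0, 0, -0.8]'

```text
time: 14.2
ee_pos: [0.6227, 0.0463, 0.0126]
tcp_rot: [-0.701, 0.713, 0.009, -0.008]
wrist_force: [-2.1, -7.6, 2.1]
finger_gap: 0.098
```

```bash
python3 f.py scene
```

```text
t 14.2 p [622.7  46.3  12.6] corner [-23.2 -75.4   4.6] F(corner) [-2.4 -7.5  2.1] gap 0.1 q6 0.35
toolx [1.    0.025 0.001] tooly [ 0.001 -0.016 -1.   ] toolz [-0.025  1.    -0.016]
turn units [ 0.18 -0.14  0.01]
shift cm tool [-0.13  0.06  0.03]
scene [615.32  85.26   8.37] 0.332 [-29.1 -36.2   7. ]
```

>>> jog_arm --steps '[0.02, 0, 0.3, 0.1, 0.1, 0, -0.8, 0.02, 0, 0.3, 0, 0, 0, -0.8, 0.02, 0, 0.3, 0, 0, 0, -0.8, 0.02, 0, 0.4, 0, 0, 0, -0.8, 0.02, 0, 0.4, 0, 0, 0, -0.8, 0.02, 0, 0.4, 0, 0, 0, -0.8, 0, 0, 0.4, 0, 0, 0, -0.8, 0, 0, 0.4, 0, 0, 0, -0.8]'

```text
time: 15.05
ee_pos: [0.6223, 0.046, 0.0129]
tcp_rot: [-0.693, 0.721, -0.0, 0.003]
wrist_force: [-1.0, -11.7, 1.8]
finger_gap: 0.099
```

```bash
python3 f.py
```

```text
t 15.05 p [622.3  46.   12.9] corner [-23.5 -75.6   4.9] F(corner) [ -1.5 -11.7   1.8] gap 0.1 q6 0.31
toolx [ 1.    -0.005  0.004] tooly [ 0.004 -0.041 -0.999] toolz [ 0.005  0.999 -0.041]
turn units [ 0.47 -0.48  0.03]
shift cm tool [-0.1   0.09  0.06]
```

Hard stop at −75.6 against a predicted −75. I'll back off, lift clear and look.

>>> jog_arm --steps '[0, 0, -0.5, 0.3, 0, 0, -0.8, 0, 0, -1.5, 0, 0, 0, -0.8, 0, -0.5, -2, 0, 0, 0, -0.8, 0, -3, -2, 0, 0, 0, -0.8, 0, -3, -3, 0, 0, 0, -0.8, 0, -3, -4, 0, 0, 0, -0.8, 0, 0, -4, 0, 0, 0, -0.8, 0, 0, -4, 0, 0, 0, -0.8]'

```text
time: 15.85
ee_pos: [0.6257, -0.1611, 0.1144]
tcp_rot: [-0.704, 0.71, 0.006, -0.001]
wrist_force: [0.5, 0.3, -0.5]
finger_gap: 0.1
```

```bash
python3 - <<'E'
from h import *
rep((-24,-75,12),2.15)
A={n:cam(n) for n in('top','scene')}
cv2.imwrite('pics/e.png',np.hstack([cv2.resize(A[n]['color'][v:v+60,u:u+40+w],None,fx=6,fy=6,interpolation=cv2.INTER_CUBIC) for n,u,v,w in(('top',225,175,20),('scene',295,215,30))]))
for n in A:
    q,f=fitblock({n:A[n]},[618,90,2]); print(n,q.round(2),round(f,3),(J.T@(np.array([q[0]/1e3,q[1]/1e3,.015])-C)*1e3).round(1))
E
```

```text
t 15.85 p [ 625.7 -161.1  114.4] corner [ -28.  -282.8  106.4] F(corner) [ 0.5  0.2 -0.5] gap 0.1 q6 0.59
toolx [1.    0.01  0.008] tooly [ 0.008 -0.007 -1.   ] toolz [-0.01   1.    -0.007]
turn units [ 0.09 -0.31  0.09]
shift cm tool [-0.25 10.09 20.85]
top [620.76  88.31   3.22] 0.098 [-23.5 -33.3   7. ]
scene [610.36  84.23   8.59] 0.347 [-34.1 -37.    7. ]
```

View pics/e.png

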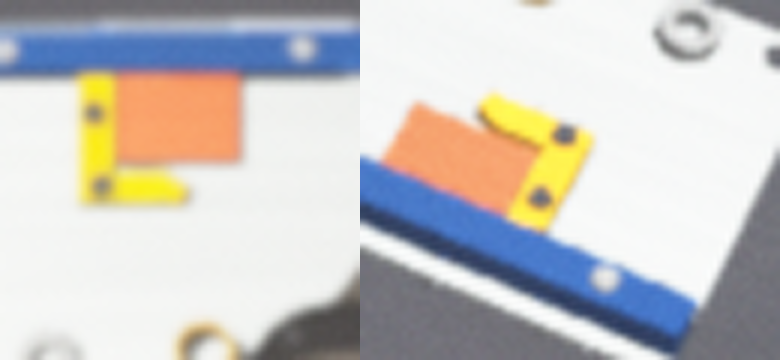

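The block sits against the rail and the stop, with the clearance gap on the cheek side. In the top view its fitted yaw is 3.2°, the same as when it was pressed to the rail. I'll compare the other objects with the first frames, then sign off.

```bash
python3 - <<'E'
from h import *
a=np.load('scene.npy',allow_pickle=True).item()['color']; b=cam('scene')['color']
for n,(u,v,w) in dict(nut=(349,219,9),stub=(325,207,11),wrench=(217,155,26),magnet=(184,138,14),ring=(160,179,18),spray=(436,294,28),hammer=(455,265,36)).items():
    s=lambda x:cv2.cvtColor(x,cv2.COLOR_BGR2GRAY)[v-w:v+w,u-w:u+w].astype(np.float32)
    print(n,np.round(cv2.phaseCorrelate(s(a),s(b))[0],2), round(float(abs(s(a)-s(b)).mean()),1))
print(manip.get_state()['wrist_force'].round(1)); manip.sign_off()
E
```

```text
nut [-0.07  0.05] 3.3
stub [ 0.01 -0.03] 3.3
wrench [0.01 0.16] 35.6
magnet [-0.03 -0.02] 2.7
ring [-0.12  0.15] 3.0
spray [ 0.03 -0.01] 3.4
hammer [0.01 0.04] 3.5
[0.2 0.7 0. ]
the job is handed in; nothing more can be done
```

I pushed the copper block with the two open fingertips until its long side lay flat on the blue rail. Then I slid it along the rail into the yellow pocket, backed the hand off and handed the job in at about 16 s.

**Rail contact:** the block stopped dead at about 18 N, 1.4 mm from the predicted position. That is within the error of my rail measurement.

**End stop:** it stopped hard at about 12 N, 0.6 mm from the predicted position. The tool turned about 2.5° during this last push.

**Final check, top view:** the block is flush with the rail and the stop. The fit puts it about 1.5 mm from nominal home in each direction, within measuring error. Its yaw is the same as when it was pressed to the rail.

**Check that disagreed:** the scene-view fit gave positions up to about 12 mm off and a yaw about 6° off. I set it aside because the rail hides part of the block in that view. By eye, that picture also shows the block seated.

**Other objects:** the nut, stub, magnet, pipe ring, spray can and hammer show no movement in the images. The wrench's image area changed in brightness, probably from the arm or its shadow, but it showed no shift, and the hand never went near it.

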